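# Seat the proud drives in their docks

### The arm

A 6-joint arm with a two-finger parallel gripper is mounted at the origin on the work surface. World frame = base frame: x ahead of the robot, y to its left, z up, the work surface at z = 0. Lengths are in mm, angles in rad, forces in N, time in s.
With the tool pointing down it reaches from about 275 to 1000 mm from the base axis. Payload 8.4 kg.
Tool frame: the origin (TCP) lies on the centre line of the jaws, within the pads' length; the fingertips stand r.tip_reach ahead of it and the grasp point (between the pads) lies 11 mm behind it (r.tip_reach is the distance from the TCP to the fingertips, in mm); z points along the fingers, y is the line along which they close (so a half turn about z gives the same grasp; the last joint's range is limited). The gripper opens to 85 mm and grips with 20 to 120 N. Pads are 22 mm wide; open, the fingers measure 114 mm over their backs; the gripper's body (76 mm by 85 mm) begins 54 mm behind the grasp point. The pads swing forward as they close: fully open they stand 13 mm farther back than shut.
Start: joints at [-1.273, 0.353, 1.633, -0, 1.155, -0.002], TCP at [184.579, -597.125, 202.281] pointing down, gripper open.
Joint ranges: [-2.63, 2.63], [-0.92, 2.1], [0.06, 2.66], [-1.3, 4.44], [0, 2.69], [-3.02, 3.02]. Speed limits (rad/s): [2.22, 2.22, 2.79, 3.14, 3.14, 3.14].

### API

Orientations are given as [roll, pitch, yaw] about the fixed x, y, z axes, in that order (R = Rz(yaw) Ry(pitch) Rx(roll)).
In Python, from rig import r gives the robot as it stands.
- The arm moves only by the tool carry_out, never from a script. Its argument "targets" is a list of rows, each an object with "dp": the shift along the tool's x, y, z in mm, a list of three; "yaw": the turn about the tool's z in degrees. A call has 1 to 12 rows; each row is the pose to reach, as a shift and turn from the pose commanded when the call began, along the tool's axes at that moment; what a row does not reach only later rows make up. A row lasts 1/8 s, in which the tool goes at most 62.5 mm and 10.7 degrees, less where a joint would pass 70% of its speed; a pose out of reach is approached as far as the arm can. A call with a gripper value outside its range is refused whole. "fingers" is the opening, from -1 (shut) to 1 (fully open), so that 0 is half open, set as the call begins (left out, the last holds). The fingers move at their own pace and stop on an object; "grip_force" is the grip in N (left out, the last holds). Time passes only in rows, so rows that repeat a pose let the fingers close. It gives the time, the measured TCP pose, the force, the opening and the grip force at its end, in the units of the state.
- r.sense(): the state, without advancing time (a new reading comes with each control period).
- r.grab_frame(name): name is "scene" or "side" or "wrist"; returns the picture (384x512x3 uint8, red, green, blue); there is no depth.
- r.get_calibration(name): a dict with "fx", "fy", "cx", "cy" (pixels), "rvec" (rotation vector, rad) and "tvec" (3), from world to camera coordinates, as OpenCV has them. Camera axes: x right, y down, z forward; pixel columns grow to the right and rows downward; lengths in mm; the calibration is good to about 2 mm. A picture is of the moment at which its call begins: read the wrist's pose just before it. get_calibration takes no time and is no camera call; for the wrist camera it gives the pose at the moment of the call.
- r.sign_off(): hands the job in; it is judged then, once.
The state is a dict: "clock": time; "qpos": joint angles; "qvel": joint speeds; "joint_efforts": joint torques, N m; "eef_pos": TCP position; "tcp_rot": TCP orientation; "contact_force": force on the tool from outside, world axes, zero at the start; "wrist_torque": the same for the moment, N m; "opening": opening from 0.0 (shut) to 1.0 (fully open); "grasp_force": force on a finger pad.
Only numpy, scipy, OpenCV 4.12 (cv2) and the standard library are available. Lean on these libraries where they do the work, as an engineer would, in place of code of your own. Each camera call takes 0.05 s, during which the arm holds its last target. There are 200 camera calls.

### The job

Four hard disks stand on end in docks on the repair bench, and two of them have not been pushed all the way in: they stand noticeably higher than the others. Press each of those two straight down from above until it is fully home, and do not touch the two that are already home.

Things in the scene. Friction and masses are not known exactly. Their poses are not given: they have to be found in the camera images.
- drive_a: A hard disk on end in a fixed black dock (75 x 135, 62 mm high), sliding only down. Aluminium block 26 (x) x 102 (y) x 147 mm (z, up), label on its +x face. Origin: centre of its flat top end. Fully home, the top is 165 mm above the bench and it stops dead; a proud one starts with its top at 179 to 185 mm and a dark band of its foot showing, takes about 9 N to push slowly down, and stays where left.
- drive_b: A hard disk on end in a fixed black dock (75 x 135, 62 mm high), sliding only down. Aluminium block 26 (x) x 102 (y) x 147 mm (z, up), label on its +x face. Origin: centre of its flat top end. Fully home, the top is 165 mm above the bench and it stops dead; a proud one starts with its top at 179 to 185 mm and a dark band of its foot showing, takes about 9 N to push slowly down, and stays where left.
- drive_c: A hard disk on end in a fixed black dock (75 x 135, 62 mm high), sliding only down. Aluminium block 26 (x) x 102 (y) x 147 mm (z, up), label on its +x face. Origin: centre of its flat top end. Fully home, the top is 165 mm above the bench and it stops dead; a proud one starts with its top at 179 to 185 mm and a dark band of its foot showing, takes about 9 N to push slowly down, and stays where left.
- drive_d: A hard disk on end in a fixed black dock (75 x 135, 62 mm high), sliding only down. Aluminium block 26 (x) x 102 (y) x 147 mm (z, up), label on its +x face. Origin: centre of its flat top end. Fully home, the top is 165 mm above the bench and it stops dead; a proud one starts with its top at 179 to 185 mm and a dark band of its foot showing, takes about 9 N to push slowly down, and stays where left.
Things that resemble listed ones, but are neither listed nor needed, are in the scene too. What is shaped like the part that bears drive_a but white is not meant. Leave any green look-alike of the part that bears drive_b alone.

How it is judged:
By the outcome, as a careful person would: the job done as asked, in the order asked, and still so for the second after the job is handed in, with the robot touching nothing.
It also fails if it takes over 32 s, if anything falls off the work surface, if the arm or the gripper's body presses on something with over 40 N, if the wrist force passes 120 N, or if a joint passes its speed limit or range.

## Working session

There is one attempt and no reset: what is moved stays moved. The work goes in short steps, Python scripts to look and compute and a tool call to move; the robot and the scene stay as the last step left them, time stands still between calls to the robot, and variables do not carry over. Pictures are saved under pics/ and viewed, at most 10 in all, crops included, and the job is handed in when it is done.

Besides the shell and the picture viewer there is one more tool, called as a command line: name --argument value ..., lists and objects as JSON in quotes. carry_out: Moves the arm, as the interface text tells. Its arguments: {"type":"object","properties":{"targets":{"type":"array","items":{"type":"object","properties":{"dp":{"type":"array","items":{"type":"number"}},"yaw":{"type":"number"}}}},"fingers":{"type":"number"},"grip_force":{"type":"number"}},"required":["targets"]}

```bash
mkdir -p pics
python3 - <<'E'
from rig import r
import cv2
for n in("scene","side"):
    im=r.grab_frame(n); cv2.imwrite(f"pics/{n}0.png",cv2.resize(im[:,:,::-1],(800,600),interpolation=cv2.INTER_CUBIC)); cv2.imwrite(f"{n}_raw.png",im[:,:,::-1])
    print(n,r.get_calibration(n))
s=r.sense();print(s,r.tip_reach)
E
```

```text
scene {'fx': 397.4310847800423, 'fy': 397.4310847800423, 'cx': 255.85078677275828, 'cy': 194.8193185078518, 'rvec': array([ 1.29775116,  2.11542172, -1.04011327]), 'tvec': array([  50.07571687, -151.19872655, 1878.3802552 ])}
side {'fx': 362.53686761186015, 'fy': 362.53686761186015, 'cx': 256.14147172426954, 'cy': 193.51490980257316, 'rvec': array([ 0.27361992, -2.74323308,  1.30144607]), 'tvec': array([ 421.59765432,   62.29908482, 1322.47244556])}
{'clock': 0.1, 'qpos': array([-1.27338267e+00,  3.53558966e-01,  1.63404351e+00,  9.49722615e-06,
        1.15516330e+00, -2.41089091e-03]), 'qvel': array([ 4.11106804e-05, -8.92496798e-04, -1.50588473e-03, -3.13261944e-04,
        1.08721067e-04,  3.55179015e-04]), 'joint_efforts': array([ 1.25804836e-03, -6.06358194e+01, -3.42817497e+01,  1.16815941e-04,
        3.79696896e-03, -1.85651942e-05]), 'eef_pos': array([ 184.46361589, -596.70005437,  201.65615641]), 'tcp_rot': array([-3.14041955e+00, -1.15123809e-05,  2.99820702e-01]), 'contact_force': array([ 0.68620859, -1.11949423, -0.16410899]), 'wrist_torque': array([-0.00120216,  0.00661658,  0.05612164]), 'grasp_force': 0.0, 'opening': 0.9969626223552758} 8.0
```

View pics/scene0.png

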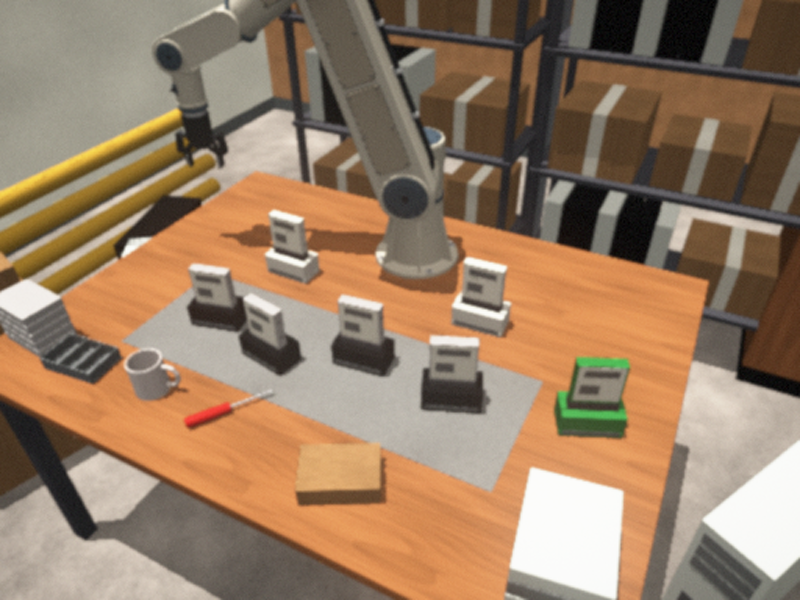

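View pics/side0.png

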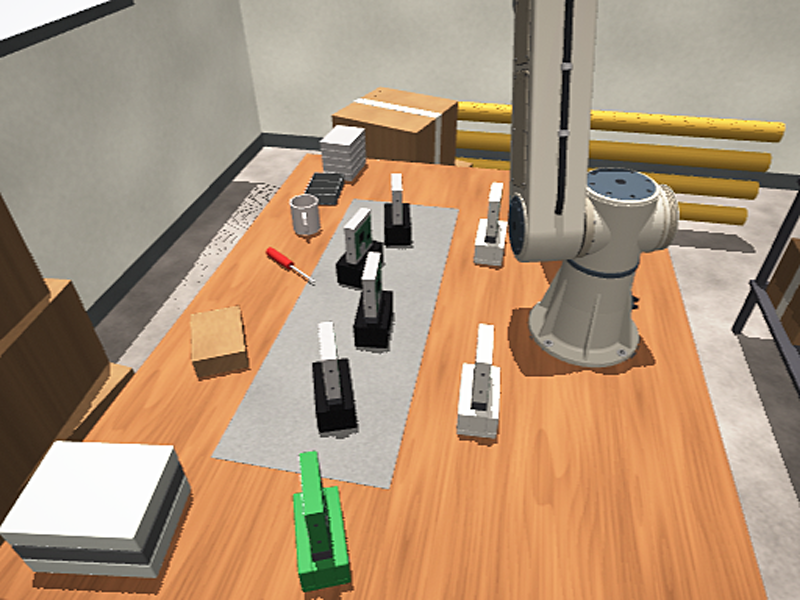

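The scene view shows four black docks on the grey mat, with drives at about (213,290), (268,325), (362,325) and (453,365). The look-alikes are two white docks at (290,240) and (483,295), and a green one at (595,390). Only the black ones fit the description. I'll check them in an enlarged crop.

Run:
```python
import cv2,numpy as np
a=cv2.imread("scene_raw.png")[162:267,115:315]; b=cv2.imread("side_raw.png")[105:285,190:295]
cv2.imwrite("pics/crop1.png",cv2.resize(a,(800,420),interpolation=cv2.INTER_CUBIC))
# four panels of the side view, 6x
P=[(238,105,268,160),(212,128,250,186),(224,156,256,226),(196,200,232,280)]
cv2.imwrite("pics/crop2.png",np.hstack([cv2.resize(cv2.imread("side_raw.png")[y:y+82,x:x+38],(190*1,410),interpolation=cv2.INTER_NEAREST) for x,y,_,_ in P]))
```

```text
(no output)
```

View pics/crop1.png

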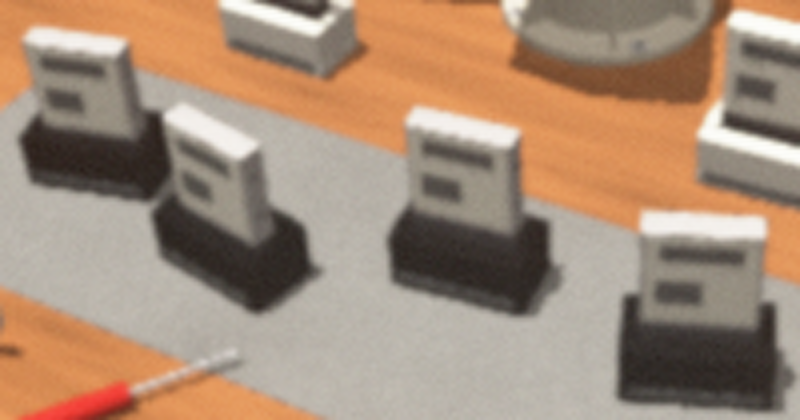

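View pics/crop2.png

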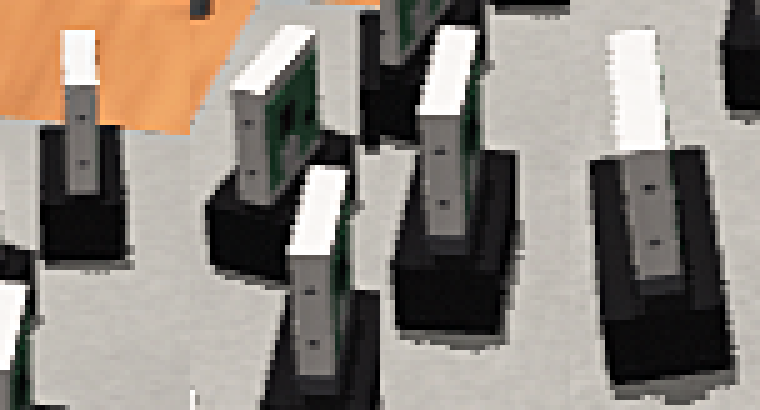

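The crops show four aluminium drives in black docks. In the side view, drives 3 and 4 (scene (362,325) and (453,365)) have a dark foot band above the dock. Drives 1 and 2 don't. I'll triangulate the tops to check their heights.

```bash
cat > h.py <<'E'
import cv2,numpy as np
from rig import r
def cam(n):
    c=r.get_calibration(n);K=np.array([[c['fx'],0,c['cx']],[0,c['fy'],c['cy']],[0,0,1]])
    R=cv2.Rodrigues(np.array(c['rvec']))[0];t=np.array(c['tvec']).reshape(3,1);return K,R,t
def P(n): K,R,t=cam(n);return K@np.hstack([R,t])
def onplane(n,px,z):
    K,R,t=cam(n);d=R.T@np.linalg.inv(K)@np.array([*px,1.]);o=(-R.T@t).ravel()
    return o+d*(z-o[2])/d[2]
def tri(a,b): X=cv2.triangulatePoints(P("scene"),P("side"),np.float64(a),np.float64(b)).ravel();return X[:3]/X[3]
def tops(img,roi,th):
    x0,y0,x1,y1=roi;g=img[y0:y1,x0:x1].min(2);m=(g>th).astype(np.uint8)
    n,l,s,c=cv2.connectedComponentsWithStats(m)
    out=[]
    for i in range(1,n):
        if s[i,4]>15:
            q=cv2.findContours((l==i).astype(np.uint8),0,2)[0][0]
            rc=cv2.minAreaRect(q);out.append((c[i]+[x0,y0],s[i,4],np.round(cv2.boxPoints(rc)+[x0,y0],1).tolist()))
    return out
E
python3 - <<'E'
from h import *
a=cv2.imread("scene_raw.png");b=cv2.imread("side_raw.png")
for n,im,roi,ths in(("scene",a,(115,162,315,235),(190,205,215)),("side",b,(196,105,268,255),(225,))):
  for th in ths:
    print(n,th)
    for c,ar,box in tops(im,roi,th): print(np.round(c,1),ar,box,np.round(onplane(n,c,165)),np.round(onplane(n,c,182)))
E
```

```text
scene 190
[183.9 165.8] 97 [[169.3, 165.7], [170.3, 160.7], [197.2, 166.0], [196.2, 171.0]] [ 388. -174.  165.] [ 408. -157.  182.]
[242.8 163.5] 17 [[241.0, 162.0], [245.0, 162.0], [245.0, 167.0], [241.0, 167.0]] [271.  27. 165.] [293.  40. 182.]
[306.  168.2] 82 [[296.7, 168.2], [297.8, 163.7], [315.0, 168.0], [313.9, 172.5]] [190. 264. 165.] [214. 272. 182.]
[133.4 171.9] 101 [[121.6, 172.5], [122.3, 168.2], [145.2, 171.5], [144.6, 175.8]] [ 510. -325.  165.] [ 528. -306.  182.]
[167.2 194.1] 141 [[155.2, 191.6], [158.0, 186.0], [179.2, 196.6], [176.4, 202.2]] [ 565. -121.  165.] [ 582. -105.  182.]
[230.1 193.4] 135 [[216.6, 192.6], [217.8, 187.7], [243.5, 194.1], [242.2, 199.1]] [461.  79. 165.] [479.  91. 182.]
[300.8 196.7] 118 [[289.2, 195.6], [293.4, 187.2], [315.8, 198.4], [311.6, 206.8]] [366. 314. 165.] [386. 321. 182.]
[290.1 217.9] 168 [[274.8, 219.9], [275.2, 214.3], [305.2, 216.1], [304.9, 221.6]] [487. 325. 165.] [505. 332. 182.]
scene 205
[183.5 165.7] 82 [[170.3, 165.9], [171.2, 161.1], [197.0, 166.0], [196.1, 170.8]] [ 388. -176.  165.] [ 408. -159.  182.]
[306.3 
[... 1330 characters left out ...]
 [[217.7, 192.3], [218.5, 188.8], [243.1, 194.5], [242.3, 198.0]] [460.  81. 165.] [479.  92. 182.]
[290.4 217.9] 121 [[276.0, 216.0], [305.0, 216.0], [305.0, 220.0], [276.0, 220.0]] [486. 326. 165.] [505. 333. 182.]
side 225
[253.6 116.1] 67 [[251.0, 111.0], [257.0, 111.0], [257.0, 121.0], [251.0, 121.0]] [ 508. -328.  165.] [ 501. -296.  182.]
[228.2 139.4] 90 [[220.0, 145.0], [232.2, 130.8], [236.2, 134.1], [224.0, 148.4]] [ 564. -121.  165.] [556. -93. 182.]
[237.3 170.1] 128 [[231.8, 177.9], [236.1, 160.5], [243.2, 162.3], [238.8, 179.7]] [481.  71. 165.] [474.  94. 182.]
[209.  217.7] 219 [[202.6, 206.4], [212.0, 205.2], [215.0, 228.9], [205.5, 230.1]] [504. 318. 165.] [497. 336. 182.]
```

Run:
```python
from h import *
for n,a,b in((1,(133.3,171.9),(253.6,116.1)),(2,(167.4,194.2),(228.2,139.4)),(3,(230.3,193.3),(237.3,170.1)),(4,(290.3,217.9),(209.0,217.7))):
    print(n,tri(a,b).round(1))
for n,box in((3,[[231.8,177.9],[236.1,160.5],[243.2,162.3],[238.8,179.7]]),(4,[[202.6,206.4],[212.0,205.2],[215.0,228.9],[205.5,230.1]])):
    q=np.array([onplane("side",p,181)[:2] for p in box]);print(n,q.round(),q.mean(0))
s=r.sense()
R=np.array([[np.cos(s['tcp_rot'][2]),np.sin(s['tcp_rot'][2])],[np.sin(s['tcp_rot'][2]),-np.cos(s['tcp_rot'][2])]])
for X in((476,92),(499,332)): print(R.T@(np.array(X)-s['eef_pos'][:2]))
```

```text
1 [ 507.9 -328.4  163.7]
2 [ 564.3 -121.   164.5]
3 [475.3  89.5 179.1]
4 [499.4 330.3 177.1]
3 [[482. 138.]
 [492.  37.]
 [466.  43.]
 [457. 143.]] [474.18258192  90.55483528]
4 [[531. 291.]
 [505. 281.]
 [468. 375.]
 [492. 384.]] [499.14388728 332.65389504]
[ 481.93760043 -571.87181906]
[ 574.79529693 -794.37226446]
```

Tops 1 and 2 come out at 164 mm, so they're home. Tops 3 and 4 come out at 177–179 mm, so they're proud: drive 3 at (475,90), yaw about 0.1, and drive 4 at (499,331), yaw about 0.38. I'll lift, shut the fingers and move above drive 3.

carry_out --fingers -1 --targets '[{"dp": [0, 0, -30]}, {"dp": [0, 0, -60]}, {"dp": [24, -28, -70]}, {"dp": [60, -71, -70], "yaw": 2}, {"dp": [96, -114, -70], "yaw": 4}, {"dp": [132, -157, -70], "yaw": 6}, {"dp": [168, -200, -70], "yaw": 8}, {"dp": [204, -242, -70], "yaw": 10}, {"dp": [240, -285, -70], "yaw": 11.5}, {"dp": [276, -328, -70], "yaw": 11.5}, {"dp": [312, -370, -70], "yaw": 11.5}, {"dp": [340, -404, -70], "yaw": 11.5}]'

```text
schema error: expected keys dp, yaw
```

carry_out --fingers -1 --targets '[{"dp": [0, 0, -30], "yaw": 0}, {"dp": [0, 0, -60], "yaw": 0}, {"dp": [24, -28, -70], "yaw": 0}, {"dp": [60, -71, -70], "yaw": 2}, {"dp": [96, -114, -70], "yaw": 4}, {"dp": [132, -157, -70], "yaw": 6}, {"dp": [168, -200, -70], "yaw": 8}, {"dp": [204, -242, -70], "yaw": 10}, {"dp": [240, -285, -70], "yaw": 11.5}, {"dp": [276, -328, -70], "yaw": 11.5}, {"dp": [312, -370, -70], "yaw": 11.5}, {"dp": [340, -404, -70], "yaw": 11.5}]'

```text
clock: 1.6
eef_pos: [390.4, -108.7, 272.3]
tcp_rot: [-3.141, -0.0, 0.1]
contact_force: [0.5, 0.0, -0.5]
opening: 0.001
grasp_force: 0.0
```

carry_out --targets '[{"dp": [26, -48, 0], "yaw": 0}, {"dp": [52, -96, 0], "yaw": 0}, {"dp": [78, -144, 0], "yaw": 0}, {"dp": [96, -175, 0], "yaw": 0}, {"dp": [104.5, -191, 10], "yaw": 0}, {"dp": [104.5, -191, 30], "yaw": 0}, {"dp": [104.5, -191, 50], "yaw": 0}, {"dp": [104.5, -191, 50], "yaw": 0}]'

```text
clock: 2.6
eef_pos: [473.6, 88.8, 220.5]
tcp_rot: [3.141, 0.004, 0.099]
contact_force: [-0.3, 0.0, 0.8]
opening: 0.002
grasp_force: 0.0
```

Run:
```python
from h import *
print(r.tip_reach,r.sense()['eef_pos'])
a=r.grab_frame("scene")[150:250,190:280,::-1];b=r.grab_frame("side")[110:220,200:290,::-1]
cv2.imwrite("pics/c3.png",np.hstack([cv2.resize(a,(400,444)),cv2.resize(b,(363,444))]))
```

```text
8.0 [473.56328919  88.83305082 220.45470645]
```

View pics/c3.png

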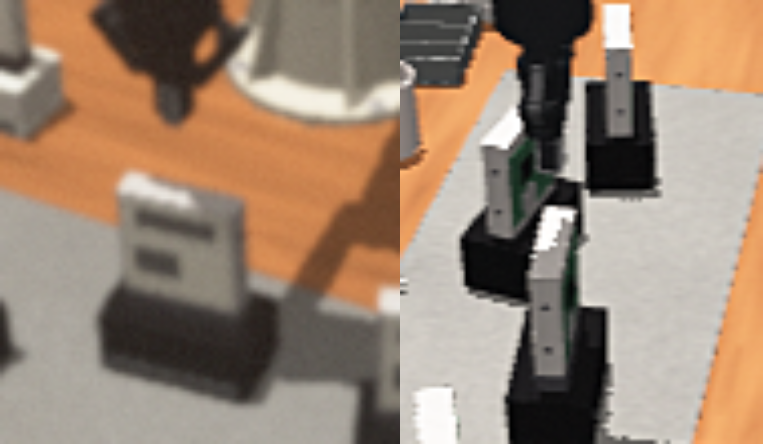

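The tip shows at raw (229.4,177) in the scene view and (237.2,151) in the side view, above drive 3. I'll check that against the projection.

Run:
```python
from h import *
print(tri((229.4,178),(237.2,151)).round(1))
for n in("scene","side"):
  for X in((473.6,88.8,212.5),(475.3,89.5,179)):
    p=P(n)@np.array([*X,1]);print(n,p[:2]/p[2])
```

```text
[474.9  88.2 249. ]
scene [229.876286 185.423699]
scene [230.29890815 193.33903657]
side [237.45391958 161.74565416]
side [237.30792261 170.08923971]
```

carry_out --targets '[{"dp": [1, 0, 10], "yaw": 0}, {"dp": [1, 0, 20], "yaw": 0}, {"dp": [1, 0, 26], "yaw": 0}, {"dp": [1, 0, 26], "yaw": 0}]'

```text
clock: 3.2
eef_pos: [475.8, 89.7, 195.7]
tcp_rot: [3.142, 0.001, 0.099]
contact_force: [0.0, 0.7, -0.1]
opening: -0.002
grasp_force: 0.0
```

Run:
```python
from h import *
print(r.tip_reach,r.sense()['eef_pos'])
a=r.grab_frame("scene")[150:250,190:280,::-1];b=r.grab_frame("side")[110:220,200:290,::-1]
cv2.imwrite("pics/c4.png",np.hstack([cv2.resize(a,(400,444)),cv2.resize(b,(363,444))]))
```

```text
8.0 [475.77377391  89.68647352 195.70420327]
```

View pics/c4.png

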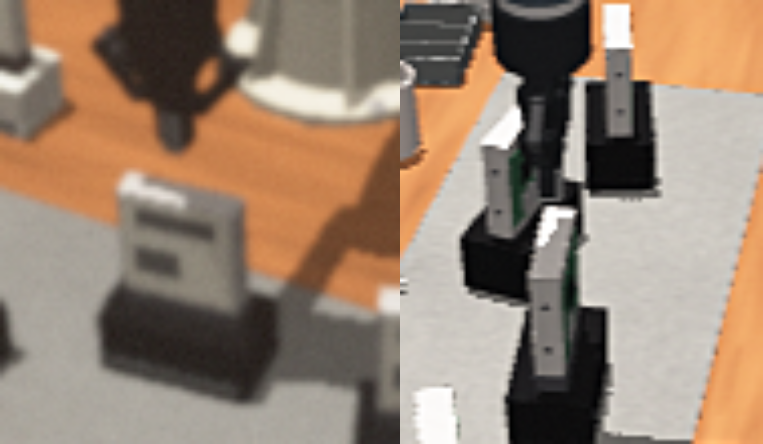

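The tip now ends at scene raw (229.5,184), still about 35–40 mm above drive 3's top, so it sits higher than the nominal TCP suggests. I'll keep going down in small steps and use the force reading to judge contact.

carry_out --targets '[{"dp": [0, 0, 3], "yaw": 0}, {"dp": [0, 0, 6], "yaw": 0}, {"dp": [0, 0, 9], "yaw": 0}, {"dp": [0, 0, 12], "yaw": 0}, {"dp": [0, 0, 12], "yaw": 0}]'

```text
clock: 3.92
eef_pos: [476.0, 89.7, 184.0]
tcp_rot: [3.142, 0.001, 0.099]
contact_force: [-0.3, -0.5, 0.4]
opening: -0.001
grasp_force: 0.0
```

carry_out --targets '[{"dp": [0, 0, 3], "yaw": 0}, {"dp": [0, 0, 6], "yaw": 0}, {"dp": [0, 0, 9], "yaw": 0}, {"dp": [0, 0, 12], "yaw": 0}, {"dp": [0, 0, 14], "yaw": 0}, {"dp": [0, 0, 14], "yaw": 0}]'

```text
clock: 4.68
eef_pos: [476.1, 89.7, 170.1]
tcp_rot: [3.142, 0.0, 0.099]
contact_force: [-0.2, -0.3, 0.6]
opening: 0.002
grasp_force: 0.0
```

carry_out --targets '[{"dp": [0, 0, 2], "yaw": 0}, {"dp": [0, 0, 4], "yaw": 0}, {"dp": [0, 0, 6], "yaw": 0}, {"dp": [0, 0, 8], "yaw": 0}, {"dp": [0, 0, 8], "yaw": 0}]'

```text
clock: 5.3
eef_pos: [476.1, 89.7, 162.1]
tcp_rot: [3.142, 0.0, 0.099]
contact_force: [-0.2, -1.2, 0.5]
opening: 0.0
grasp_force: 0.0
```

Run:
```python
from h import *
a=r.grab_frame("scene")[150:250,190:280,::-1];b=r.grab_frame("side")[110:220,200:290,::-1]
cv2.imwrite("pics/c5.png",np.hstack([cv2.resize(a,(400,444)),cv2.resize(b,(363,444))]))
```

```text
(no output)
```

View pics/c5.png

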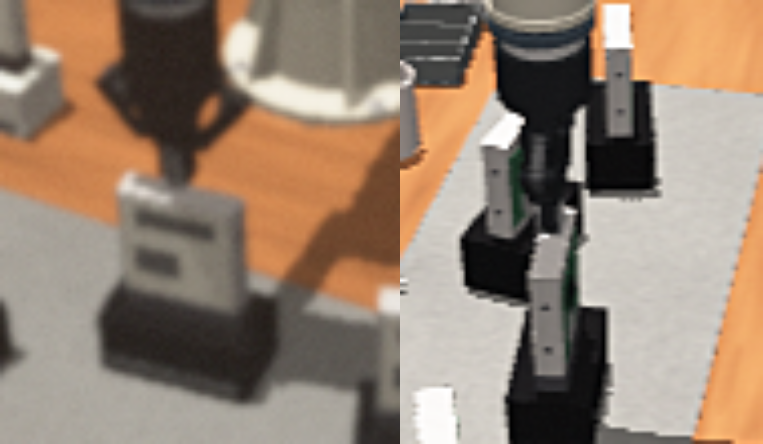

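The tip is now right over drive 3's top (scene crop (175,185)), centred and about to touch. I'll press in small steps.

carry_out --targets '[{"dp": [0, 0, 1.5], "yaw": 0}, {"dp": [0, 0, 3], "yaw": 0}, {"dp": [0, 0, 4.5], "yaw": 0}, {"dp": [0, 0, 6], "yaw": 0}, {"dp": [0, 0, 6], "yaw": 0}]'

```text
clock: 6.02
eef_pos: [476.1, 89.7, 156.1]
tcp_rot: [3.142, 0.0, 0.099]
contact_force: [0.3, -0.6, 1.2]
opening: -0.0
grasp_force: 0.0
```

carry_out --targets '[{"dp": [0, 0, 1.5], "yaw": 0}, {"dp": [0, 0, 3], "yaw": 0}, {"dp": [0, 0, 4.5], "yaw": 0}, {"dp": [0, 0, 6], "yaw": 0}]'

```text
clock: 6.52
eef_pos: [476.2, 89.8, 150.7]
tcp_rot: [-3.142, 0.0, 0.099]
contact_force: [-3.7, -0.7, 9.0]
opening: 0.001
grasp_force: 4.6
```

carry_out --targets '[{"dp": [0, 0, 1.5], "yaw": 0}, {"dp": [0, 0, 3], "yaw": 0}, {"dp": [0, 0, 4.5], "yaw": 0}, {"dp": [0, 0, 6], "yaw": 0}, {"dp": [0, 0, 7.5], "yaw": 0}]'

```text
clock: 7.15
eef_pos: [476.2, 89.8, 143.4]
tcp_rot: [-3.142, -0.0, 0.099]
contact_force: [-2.5, -0.5, 8.9]
opening: 0.0
grasp_force: 4.7
```

carry_out --targets '[{"dp": [0, 0, 1], "yaw": 0}, {"dp": [0, 0, 2], "yaw": 0}, {"dp": [0, 0, 3], "yaw": 0}]'

```text
clock: 7.52
eef_pos: [476.2, 89.8, 140.4]
tcp_rot: [3.142, -0.0, 0.099]
contact_force: [-3.7, -0.7, 9.4]
opening: 0.0
grasp_force: 4.7
```

carry_out --targets '[{"dp": [0, 0, 1], "yaw": 0}, {"dp": [0, 0, 2], "yaw": 0}]'

```text
clock: 7.78
eef_pos: [476.2, 89.8, 138.4]
tcp_rot: [3.142, -0.0, 0.099]
contact_force: [-3.3, -0.7, 10.6]
opening: 0.003
grasp_force: 4.7
```

carry_out --targets '[{"dp": [0, 0, 1], "yaw": 0}, {"dp": [0, 0, 2], "yaw": 0}]'

```text
clock: 8.02
eef_pos: [476.2, 89.8, 136.4]
tcp_rot: [-3.142, -0.0, 0.099]
contact_force: [-4.0, 0.2, 10.0]
opening: -0.001
grasp_force: 4.7
```

carry_out --targets '[{"dp": [0, 0, 1], "yaw": 0}, {"dp": [0, 0, 2], "yaw": 0}]'

```text
clock: 8.28
eef_pos: [476.3, 89.8, 135.8]
tcp_rot: [-3.142, -0.0, 0.099]
contact_force: [-12.0, -3.0, 36.1]
opening: -0.002
grasp_force: 18.2
```

Drive 3 hit its hard stop: the force jumped from 10 to 36 N at TCP z 135.8, about 15–18 mm after contact. I'll lift and move over drive 4.

carry_out --targets '[{"dp": [0, 0, -8], "yaw": 0}, {"dp": [0, 0, -35], "yaw": 0}, {"dp": [0, 0, -65], "yaw": 0}, {"dp": [8, -40, -75], "yaw": -3}, {"dp": [17, -85, -75], "yaw": -6}, {"dp": [26, -130, -75], "yaw": -10}, {"dp": [35, -175, -75], "yaw": -14}, {"dp": [42, -215, -75], "yaw": -16}, {"dp": [46.5, -238, -70], "yaw": -16}, {"dp": [46.5, -238, -50], "yaw": -16}, {"dp": [46.5, -238, -32], "yaw": -16}, {"dp": [46.5, -238, -32], "yaw": -16}]'

```text
clock: 9.78
eef_pos: [497.9, 329.9, 163.9]
tcp_rot: [3.141, 0.003, 0.377]
contact_force: [-0.5, -1.2, 0.9]
opening: 0.002
grasp_force: 0.0
```

Run:
```python
from h import *
a=r.grab_frame("scene")[160:270,215:315,::-1];b=r.grab_frame("side")[150:290,190:280,::-1]
cv2.imwrite("pics/c6.png",np.hstack([cv2.resize(a,(440,484)),cv2.resize(b,(311,484))]))
```

```text
(no output)
```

View pics/c6.png

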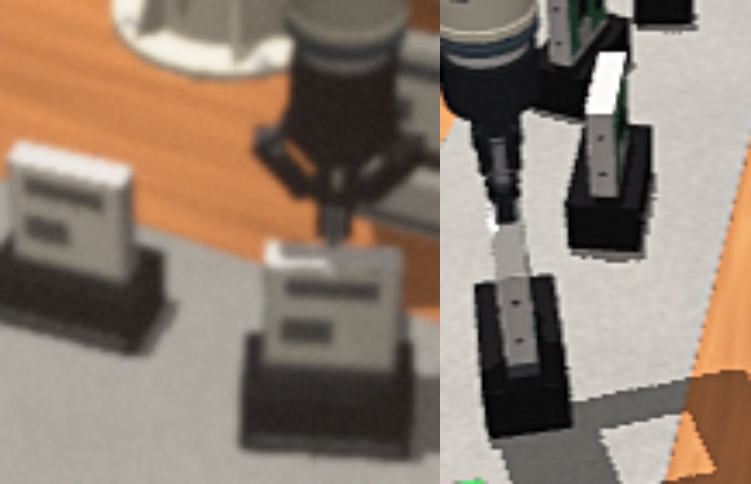

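Drive 3 no longer shows a foot band in the side view, so it's home. The closed tip is over drive 4's top (scene crop (335,240)) with a small gap. I'll press in steps.

carry_out --targets '[{"dp": [0, 0, 2], "yaw": 0}, {"dp": [0, 0, 4], "yaw": 0}, {"dp": [0, 0, 6], "yaw": 0}, {"dp": [0, 0, 8], "yaw": 0}, {"dp": [0, 0, 9.5], "yaw": 0}, {"dp": [0, 0, 11], "yaw": 0}, {"dp": [0, 0, 12.5], "yaw": 0}, {"dp": [0, 0, 14], "yaw": 0}]'

```text
clock: 10.88
eef_pos: [498.9, 331.2, 151.7]
tcp_rot: [-3.142, 0.0, 0.378]
contact_force: [-0.2, 0.1, -0.6]
opening: -0.002
grasp_force: 0.0
```

carry_out --targets '[{"dp": [0, 0, 1.5], "yaw": 0}, {"dp": [0, 0, 3], "yaw": 0}, {"dp": [0, 0, 4.5], "yaw": 0}, {"dp": [0, 0, 6], "yaw": 0}]'

```text
clock: 11.38
eef_pos: [499.0, 331.3, 146.7]
tcp_rot: [-3.141, -0.0, 0.378]
contact_force: [-3.0, -1.8, 9.6]
opening: 0.004
grasp_force: 4.7
```

carry_out --targets '[{"dp": [0, 0, 1.5], "yaw": 0}, {"dp": [0, 0, 3], "yaw": 0}, {"dp": [0, 0, 4.5], "yaw": 0}, {"dp": [0, 0, 6], "yaw": 0}, {"dp": [0, 0, 7], "yaw": 0}, {"dp": [0, 0, 8], "yaw": 0}]'

```text
clock: 12.12
eef_pos: [499.0, 331.2, 138.7]
tcp_rot: [-3.141, -0.0, 0.378]
contact_force: [-2.4, -1.7, 8.9]
opening: 0.001
grasp_force: 4.7
```

carry_out --targets '[{"dp": [0, 0, 1], "yaw": 0}, {"dp": [0, 0, 2], "yaw": 0}]'

```text
clock: 12.38
eef_pos: [499.0, 331.2, 136.8]
tcp_rot: [-3.142, -0.0, 0.378]
contact_force: [-2.8, -2.0, 9.6]
opening: 0.007
grasp_force: 4.7
```

carry_out --targets '[{"dp": [0, 0, 1], "yaw": 0}, {"dp": [0, 0, 2.3], "yaw": 0}]'

```text
clock: 12.62
eef_pos: [499.0, 331.3, 135.9]
tcp_rot: [-3.141, -0.001, 0.378]
contact_force: [-9.4, -5.7, 30.5]
opening: -0.001
grasp_force: 15.4
```

Drive 4 hit the same stop, at z 135.9 with 30 N. I'll retract and verify.

carry_out --targets '[{"dp": [0, 0, -8], "yaw": 0}, {"dp": [0, 0, -35], "yaw": 0}, {"dp": [0, 0, -70], "yaw": 0}, {"dp": [0, 0, -110], "yaw": 0}, {"dp": [0, 0, -150], "yaw": 0}, {"dp": [0, 0, -150], "yaw": 0}, {"dp": [0, 0, -150], "yaw": 0}]'

```text
clock: 13.5
eef_pos: [498.6, 331.0, 282.9]
tcp_rot: [3.141, 0.001, 0.378]
contact_force: [-0.3, 0.3, -0.2]
opening: -0.004
grasp_force: 0.0
```

Run:
```python
from h import *
a=r.grab_frame("scene")[:,:,::-1];b=r.grab_frame("side")[:,:,::-1]
for n,im,roi,th in(("scene",a,(115,162,315,235),205),("side",b,(196,105,268,255),225)):
    for c,ar,box in tops(im,roi,th): print(n,np.round(c,1),ar,np.round(onplane(n,c,165)))
cv2.imwrite("pics/c7.png",np.hstack([cv2.resize(a[150:270,110:320],(525,300)),cv2.resize(b[105:285,190:290],(167,300))]))
```

```text
scene [182.8 165.4] 69 [ 388. -179.  165.]
scene [257.2 171.6] 88 [295. 104. 165.]
scene [133.3 172. ] 61 [ 510. -325.  165.]
scene [167.3 194.3] 104 [ 566. -120.  165.]
scene [293.8 194.1] 37 [363. 285. 165.]
scene [230.3 196.8] 91 [478.  90. 165.]
scene [283.7 221.1] 59 [511. 312. 165.]
side [253.6 116.1] 67 [ 508. -328.  165.]
side [228.1 139.4] 93 [ 565. -121.  165.]
side [237.7 173.5] 132 [475.  90. 165.]
side [207.9 216.8] 121 [509. 315. 165.]
```

View pics/c7.png

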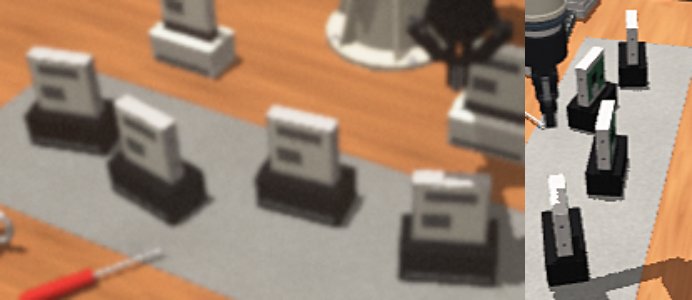

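All four drives now agree across both views at z = 165, no foot bands show, and the arm is clear of everything.

```bash
python3 -c "
from rig import r
print(r.sign_off())"
```

```text
the job is handed in; nothing more can be done
None
```

Both proud drives, at about (476, 90) and (499, 331) mm, are pressed down to their hard stops; the two already home were not touched, and the job was handed in about 14 s into the 32 s limit.

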